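# Release the thick dowel from a two-lane bench feeder

## Task

Dispense the thick wooden dowel from the two-lane dowel feeder: with the fingertips, press down the pad of the rocking lever beside the lane that holds it so that its gate lifts, keep it pressed until the dowel has rolled out into the tray, then let the lever come back up so that the gate is shut. Leave the thin dowel shut in its lane and its lever alone, touch neither dowel, and do not disturb the other things on the bench.

Things in the scene. Friction and masses are not known exactly. Their poses are not given: they have to be found in the camera images.
- feeder: plywood feeder fixed to the bench, 400 x 230 x 160 mm. Origin on the bench, between the lanes; +x the way dowels roll (away from the robot, 12 degrees down), +y left, z up. Two open-topped lanes 76 mm wide, centres y = +44 and -44 mm; walls 125 mm high from x = -92 to 100 mm; shut gates at x = 60 mm. Open tray across both, x = 100 to 235 mm, walls 58 mm high, cork floor 16 mm up
- lever_left (a joint): aluminium rocking lever along the outside of the left (+y) lane: press pad on the end nearest the robot, gate of two steel prongs hanging into the lane on the other end. Value in rad: 0 = pad up, gate shut (rest); grows to the stop at 0.42 as the pad goes down about 45 mm and the gate lifts. A spring returns it to 0. The thick dowel can pass from about 0.3
- lever_right (a joint): aluminium rocking lever along the outside of the right (-y) lane: press pad on the end nearest the robot, gate of two steel prongs hanging into the lane on the other end. Value in rad: 0 = pad up, gate shut (rest); grows to the stop at 0.42 as the pad goes down about 45 mm and the gate lifts. A spring returns it to 0. The thick dowel can pass from about 0.3
- lever_left_pad (a point): top centre of the wooden press pad (46 mm along the lever, 40 wide, 8 thick) of the left lever. At rest 156 mm above the bench, at feeder x = -140, y = +108 mm; only the bench lies beneath. The lever's pivot line runs along the feeder's y, 110 mm to +x of this point and 12 mm lower. Pressing needs about 3.5 N at first, 6 N at the stop
- lever_right_pad (a point): top centre of the wooden press pad (46 mm along the lever, 40 wide, 8 thick) of the right lever. At rest 156 mm above the bench, at feeder x = -140, y = -108 mm; only the bench lies beneath. The lever's pivot line runs along the feeder's y, 110 mm to +x of this point and 12 mm lower. Pressing needs about 3.5 N at first, 6 N at the stop
- thick_dowel: loose wooden dowel, 32 mm thick and 66 mm long, lying across one of the lanes against its shut gate; either lane. Origin at its centre, own y along its axis. It rolls out in about one second once the gate is up
- thin_dowel: loose wooden dowel, 20 mm thick and 66 mm long, lying in the other lane against its shut gate; must stay there. Origin at its centre, own y along its axis
- offcut: dark wooden offcut 50 x 40 x 30 mm lying on the bench before the feeder, between the two pads; bystander, origin under its centre
- glue: white plastic bottle 60 mm thick, 170 mm high, standing near the robot on its right; bystander, origin under its centre
- tin: open steel tin 70 mm wide, 70 mm high, beside the feeder; bystander, origin under its centre
- tape: roll of paper tape, 100 mm across, 25 mm high, beside the feeder; bystander, origin under its centre
- brush: brush lying near the robot on its left; bystander, origin under its middle
There are look-alikes about, which are no part of the job. What is shaped like the thick_dowel but blue or purple is not meant.

How it is judged (in metres and radians):
On the way, in this order (a step that is already met when the one before it is completed fails the run):
1. the pad of the lever beside the thick dowel's lane is pressed down and its gate is rising (lever past 0.2 rad, TCP within 80 mm of the pad, seen from above) (((y of thin_dowel in the frame of feeder below 0 m and value of joint lever_left above 0.2 rad and horizontal distance between the grasp point and lever_left_pad below 0.08 m) or (y of thin_dowel in the frame of feeder above 0 m and value of joint lever_right above 0.2 rad and horizontal distance between the grasp point and lever_right_pad below 0.08 m))), for 0.05 s.
2. the thick dowel has rolled into the catch tray while that lever is still pressed (past 0.2 rad) (x of thick_dowel in the frame of feeder between 0.118 and 0.235 m and y of thick_dowel in the frame of feeder between -0.095 and 0.095 m and z of thick_dowel in the frame of feeder below 0.062 m and ((y of thin_dowel in the frame of feeder below 0 m and value of joint lever_left above 0.2 rad and horizontal distance between the grasp point and lever_left_pad below 0.08 m) or (y of thin_dowel in the frame of feeder above 0 m and value of joint lever_right above 0.2 rad and horizontal distance between the grasp point and lever_right_pad below 0.08 m))), for 0.05 s.
At the end, for the whole second after the job is handed in: The thick dowel lies at rest (under 50 mm/s) in the catch tray, the thin dowel is still in its lane behind its gate, and both levers are back within 0.05 rad of rest, gates shut (x of thick_dowel in the frame of feeder between 0.118 and 0.235 m and y of thick_dowel in the frame of feeder between -0.095 and 0.095 m and z of thick_dowel in the frame of feeder below 0.062 m and linear speed of thick_dowel below 0.05 m/s and x of thin_dowel in the frame of feeder between -0.08 and 0.065 m and z of thin_dowel in the frame of feeder above 0.06 m and value of joint each of lever_left, lever_right below 0.05 rad); the robot touches nothing.
It fails at once if the thin dowel's lever is pressed (past 0.12 rad) or the thin dowel leaves its lane (x of thin_dowel in the frame of feeder above 0.08 m or (y of thin_dowel in the frame of feeder above 0 m and value of joint lever_left above 0.12 rad) or (y of thin_dowel in the frame of feeder below 0 m and value of joint lever_right above 0.12 rad)).
It fails at once if the lever is let go (under 0.1 rad) while the thick dowel is still passing out of the lane (x of thick_dowel in the frame of feeder between 0.07 and 0.11 m and value of joint each of lever_left, lever_right below 0.1 rad).
It fails at once if the robot touches a dowel (over 0.5 N) (contact force between any of the fingers, the arm and thick_dowel above 0.5 N or contact force between any of the fingers, the arm and thin_dowel above 0.5 N).
It fails at once if a dowel is lifted or carried (its centre over 120 mm above the bench) (height (world z) of any of thick_dowel, thin_dowel above 0.12 m).
It fails at once if a bystander is moved more than 30 mm (distance of any of offcut, glue, tin, tape, brush from where it was at the start of the episode above 0.03 m).
It also fails if it takes over 38 s, if anything falls off the work surface, if the arm or the gripper's body presses on something with over 40 N, if the wrist force passes 120 N, or if a joint passes its speed limit or range.

## Robot

A 6-joint arm with a two-finger parallel gripper is mounted at the origin on the work surface. World frame = base frame: x ahead of the robot, y to its left, z up, the work surface at z = 0. Lengths are in mm, angles in rad, forces in N, time in s.
With the tool pointing down it reaches from about 375 to 750 mm from the base axis. Payload 9 kg.
Tool frame: the origin (TCP) lies between the finger pads, 19 mm behind the fingertips; this is the grasp point; z points along the fingers, y is the line along which they close (so a half turn about z gives the same grasp; the last joint's range is limited). The gripper opens to 85 mm and grips with 20 to 120 N. Pads are 22 mm wide; open, the fingers measure 114 mm over their backs; the gripper's body (76 mm by 85 mm) begins 54 mm behind the grasp point. The pads swing forward as they close: fully open they stand 13 mm farther back than shut.
Start: joints at [-1.321, 0.104, 0.097, 1.564, 0, 1.353], TCP at [270.568, -535.563, 250.031] pointing down, gripper open.
Joint ranges: [-2.99, 2.99], [-0.84, 1.86], [-1.1, 1.16], [-1.84, 2.11], [-1.51, 1.56], [-3.14, 3.14]. Speed limits (rad/s): [2.22, 2.22, 2.57, 3.14, 3.14, 3.14].

## Interface

Orientations are given as a unit quaternion [x, y, z, w].
In Python, from workcell import arm gives the robot as it stands.
- The arm moves only by the tool servo_tool, never from a script. Its argument "motion" is a list of rows, each a list of 7 numbers: the turn, a rotation vector about the tool's x, y, z in degrees, then the shift along the tool's x, y, z in mm, then the opening, from -1 (shut) to 1 (fully open). A call has 1 to 5 rows; each row is the pose to reach, as a shift and turn from the pose commanded when the call began, along the tool's axes at that moment; what a row does not reach only later rows make up. A row lasts 1/10 s, in which the tool goes at most 50 mm and 8.59 degrees, less where a joint would pass 70% of its speed; a pose out of reach is approached as far as the arm can. A call with a gripper value outside its range is refused whole. The fingers move at their own pace and stop on an object; "newtons" is the grip in N (left out, the last holds). Time passes only in rows, so rows that repeat a pose let the fingers close. It gives the time, the measured TCP pose, the force, the opening and the grip force at its end, in the units of the state.
- arm.sense(): the state, without advancing time (a new reading comes with each control period).
- arm.snapshot(name): name is "scene" or "top" or "wrist"; returns (picture, depth): 400x640x3 uint8, red, green, blue; 400x640 float32, mm along the optical axis (not along the pixel's ray), 0 where there is no reading.
- arm.calibration(name): a dict with "fx", "fy", "cx", "cy" (pixels), "dist" ([k1, k2, p1, p2, k3] as OpenCV has them; the pictures are not rectified), "rvec" (rotation vector, rad) and "tvec" (3), from world to camera coordinates, as OpenCV has them; the wrist camera has in their place "tool_from_camera" (4x4, takes a point from camera to tool coordinates, whose origin is the TCP and whose axes are the flange's). Camera axes: x right, y down, z forward; pixel columns grow to the right and rows downward; lengths in mm; the calibration is good to about 2 mm. A picture is of the moment at which its call begins: read the wrist's pose just before it. calibration takes no time and is no camera call.
- arm.hand_in(): hands the job in; it is judged then, once.
Trained networks look in the newest picture that a camera, given by its name, has taken for a name from the list of things; names that differ only in an ending like _2 or _b are one class to them, and where a whole thing is asked for, a point or a joint stands for the part that bears it (a point fixed in the world has none). Each returns a list of dicts, best first, with "conf" (0 to 1); they miss things now and then, are a little off and sometimes report something else, mostly with a low value. They report only what shows in the picture. A call takes as long as a camera call. They do not tell look-alikes from the thing itself.
- arm.recognise(camera, query): "centre" ([x, y, z] in mm, in world coordinates, good to about 4 mm: the middle of the surface that is visible of it).
- arm.mark_of(camera, query): "centre" ([x, y, z] in mm, in world coordinates, good to about 4 mm: a listed point, or the origin of a listed thing).
The state is a dict: "clock": time; "joints": joint angles; "dq": joint speeds; "effort": joint torques, N m; "position": TCP position; "eef_rot": TCP orientation; "wrist_force": force on the tool from outside, world axes, zero at the start; "wrist_torque": the same for the moment, N m; "width": opening from 0.0 (shut) to 1.0 (fully open); "gripper_force": force on a finger pad.
Only numpy, scipy, OpenCV 4.12 (cv2) and the standard library are available. Lean on these libraries where they do the work, as an engineer would, in place of code of your own. Each camera call takes 0.05 s, during which the arm holds its last target. There are 200 camera calls.

## Working session

There is one attempt and no reset: what is moved stays moved. The work goes in short steps, Python scripts to look and compute and a tool call to move; the robot and the scene stay as the last step left them, time stands still between calls to the robot, and variables do not carry over. Pictures are saved under pics/ and viewed, at most 10 in all, crops included, and the job is handed in when it is done.

Besides the shell and the picture viewer there is one more tool, called after "Emit:" as name(argument=value, ...) on one line, values as JSON. servo_tool: Moves the arm, as the interface text tells. Its arguments: {"type":"object","properties":{"motion":{"type":"array","items":{"type":"array","items":{"type":"number"}}},"newtons":{"type":"number"}},"required":["motion"]}

```bash
mkdir -p pics; python3 - <<'E'
from workcell import arm
import cv2
for c in("top","scene"):
    p,d=arm.snapshot(c); cv2.imwrite(f"pics/{c}0.png",p[:,:,::-1])
    for q in("feeder","lever_left_pad","lever_right_pad","thick_dowel","thin_dowel","glue","offcut"):
        print(c,q,[([round(v) for v in r["centre"]],round(r["conf"],2)) for r in arm.mark_of(c,q)][:3])
s=arm.sense();print(s["clock"],s["position"],s["eef_rot"],s["width"])
E
```

```text
top feeder [([666, -45, 0], 0.78)]
top lever_left_pad [([586, 114, 161], 0.61)]
top lever_right_pad [([487, -76, 159], 0.9)]
top thick_dowel [([723, -358, 16], 0.8), ([399, -54, 16], 0.56), ([677, -105, 81], 0.49)]
top thin_dowel [([723, -32, 72], 0.69)]
top glue [([326, -268, 2], 0.77)]
top offcut [([489, 76, 2], 0.81)]
scene feeder [([660, -50, 3], 0.96)]
scene lever_left_pad [([594, 112, 154], 0.87)]
scene lever_right_pad [([490, -75, 156], 0.97)]
scene thick_dowel [([726, -360, 12], 0.58), ([401, -56, 16], 0.52), ([682, -104, 83], 0.42)]
scene thin_dowel [([479, -213, 1], 0.72), ([724, -27, 69], 0.48), ([493, -72, 154], 0.41)]
scene glue [([321, -272, -2], 0.89)]
scene offcut [([490, 71, 3], 0.61), ([663, -46, -1], 0.47)]
0.8 [ 270.54824063 -535.57839496  250.0602768 ] [ 9.72770064e-01  2.31772296e-01 -9.07233068e-06  6.68272465e-05] 0.9970167570440361
```

View pics/top0.png

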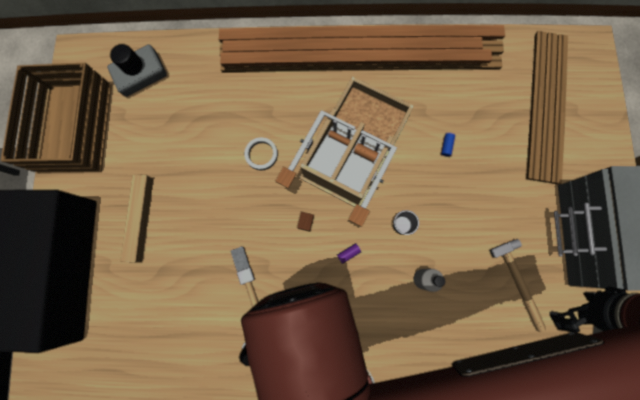

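View pics/scene0.png

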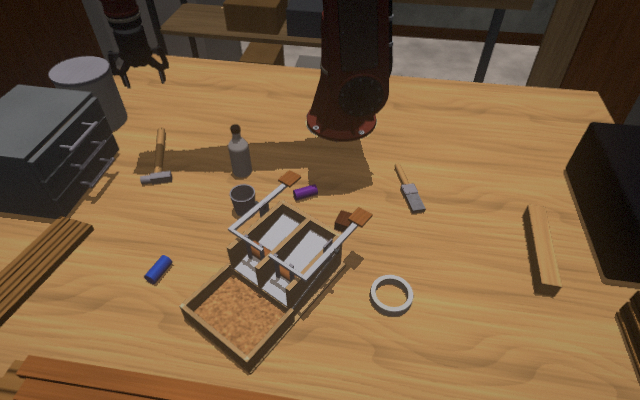

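The top view shows brown dowels in both lanes, around (343,130) and (365,150). The blue dowel at (448,144) and the purple one at (349,253) are look-alikes. I'll confirm which lane holds the thick one from a crop.

```bash
python3 - <<'E'
import cv2,numpy as np
a=cv2.imread("pics/top0.png")[70:240,270:430];b=cv2.imread("pics/scene0.png")[190:310,210:350]
a=cv2.resize(a,(400,425),interpolation=3);b=cv2.resize(b,(400,343),interpolation=3)
b=cv2.copyMakeBorder(b,0,82,0,0,0)
cv2.imwrite("pics/crop.png",np.hstack([a,b]))
E
```

```text
(no output)
```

View pics/crop.png

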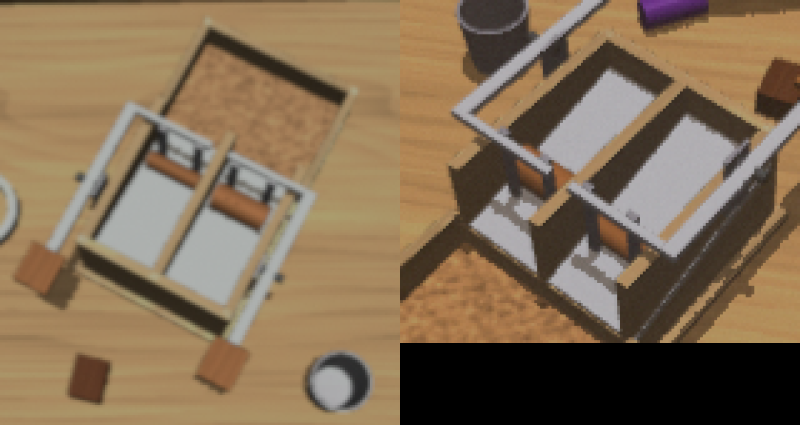

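Emit:
servo_tool(motion=[[0,0,0,40,-31,0,-1],[0,0,0,80,-62,0,-1],[0,0,0,120,-93,0,-1],[0,0,0,160,-124,0,-1],[0,0,0,200,-155,0,-1]], newtons=20)

```text
clock: 1.3
position: [378.3, -308.0, 250.1]
eef_rot: [0.973, 0.232, 0.0, 0.0]
wrist_force: [0.2, 0.4, 0.1]
width: 0.142
gripper_force: 0.0
```

In the crop, the right-lane dowel at (240,205) is clearly thicker than the left one at (172,168). The right lever is therefore the one to press. Next I move above its pad.

Emit:
servo_tool(motion=[[0,0,0,40,-31,0,-1],[0,0,0,80,-62,0,-1],[0,0,0,120,-93,0,-1],[0,0,0,160,-124,0,-1],[0,0,0,200,-155,0,-1]])

```text
clock: 1.8
position: [485.8, -82.0, 250.3]
eef_rot: [0.973, 0.232, 0.0, 0.0]
wrist_force: [0.3, -0.6, 1.3]
width: -0.001
gripper_force: 0.0
```

```bash
python3 - <<'E'
from workcell import arm
import cv2
from scipy.spatial.transform import Rotation as R
s=arm.sense();print(s["clock"],s["position"],s["width"])
for c in("wrist","scene","top"):
    p,d=arm.snapshot(c); cv2.imwrite(f"pics/{c}1.png",p[:,:,::-1])
    for q in("lever_right_pad",):
        for r in arm.mark_of(c,q)[:2]: print(c,r["centre"],r["conf"],R.from_quat(s["eef_rot"]).inv().apply(r["centre"]-s["position"]).round(1))
E
```

```text
1.8 [485.77930041 -81.99371415 250.32185042] -0.0006185864846636394
wrist [486.4, -75.3, 154.1] 0.68 [ 3.5 -5.8 96.2]
scene [489.2, -72.5, 152.3] 0.8 [ 7.3 -7.  98. ]
```

View pics/wrist1.png

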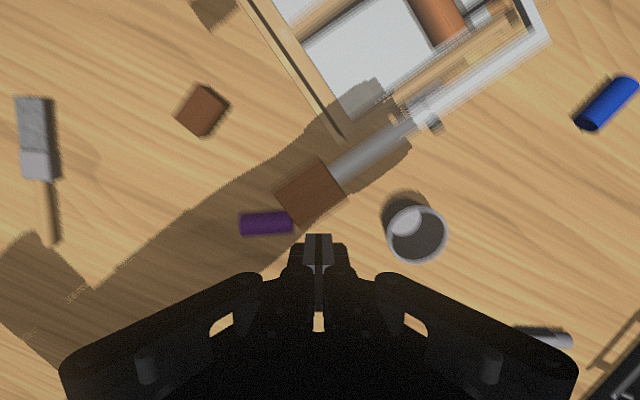

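The wrist view shows the right pad at (310,190) just ahead of the shut fingers at (318,240), which agrees with the estimates. I shift by (5,-6) and descend.

Emit:
servo_tool(motion=[[0,0,0,5,-6,20,-1],[0,0,0,5,-6,45,-1],[0,0,0,5,-6,60,-1],[0,0,0,5,-6,70,-1],[0,0,0,5,-6,80,-1]])

```text
clock: 2.6
position: [486.8, -77.2, 169.9]
eef_rot: [0.973, 0.231, -0.0, 0.0]
wrist_force: [-2.6, 0.6, 4.2]
width: -0.001
gripper_force: 2.2
```

Emit:
servo_tool(motion=[[0,0,0,0,0,10,-1],[0,0,0,0,0,20,-1],[0,0,0,0,0,28,-1],[0,0,0,0,0,32,-1],[0,0,0,0,0,32,-1]])

```text
clock: 3.1
position: [487.4, -76.5, 138.0]
eef_rot: [0.973, 0.232, 0.0, 0.0]
wrist_force: [0.7, -0.1, 4.9]
width: -0.001
gripper_force: 2.5
```

```bash
python3 - <<'E'
from workcell import arm
import cv2
s=arm.sense();print(s["clock"],s["position"],s["wrist_force"])
for c in("scene",):
    p,d=arm.snapshot(c); cv2.imwrite(f"pics/{c}2.png",cv2.resize(p[150:350,160:400,::-1],None,fx=2.5,fy=2.5))
    for q in("lever_right_pad","thick_dowel"):
        print(q,[(r["centre"],r["conf"]) for r in arm.mark_of(c,q)[:4]])
E
```

```text
3.1 [487.43336498 -76.48269952 137.98122225] [ 0.70606433 -0.08056845  4.93484618]
lever_right_pad [([493.3, -73.3, 114.0], 0.95)]
thick_dowel [([773.5, -156.9, 34.5], 0.91), ([397.2, -53.8, 17.1], 0.77), ([724.6, -359.6, 15.1], 0.59)]
```

View pics/scene2.png

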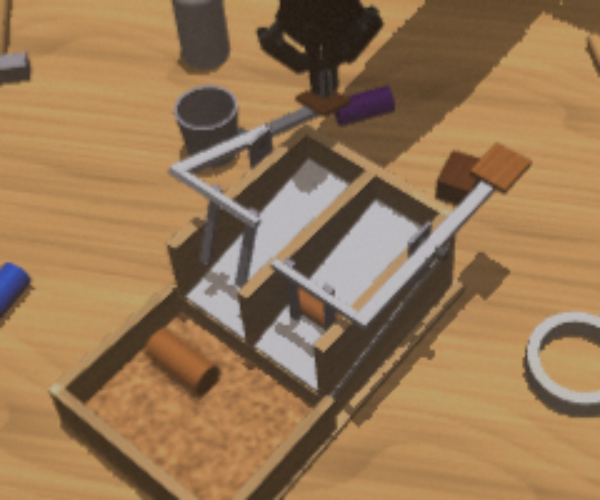

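The picture shows the right gate up and the thick dowel in the tray at crop (183,362), about feeder x = 150 mm. The thin dowel is still gated at (315,305). I'll hold until it settles, then release slowly.

Emit:
servo_tool(motion=[[0,0,0,0,0,0,-1],[0,0,0,0,0,0,-1],[0,0,0,0,0,0,-1],[0,0,0,0,0,0,-1],[0,0,0,0,0,0,-1]])

```text
clock: 3.75
position: [487.4, -76.4, 138.5]
eef_rot: [0.973, 0.232, 0.0, 0.0]
wrist_force: [-1.1, -1.0, 4.7]
width: -0.0
gripper_force: 2.6
```

```bash
python3 - <<'E'
from workcell import arm
arm.snapshot("scene")
print([(r["centre"],r["conf"]) for r in arm.mark_of("scene","thick_dowel")[:3]])
E
```

```text
[([837.7, -190.4, 32.2], 0.91), ([721.8, -359.4, 13.5], 0.69), ([396.9, -55.0, 14.9], 0.53)]
```

Emit:
servo_tool(motion=[[0,0,0,0,0,-7,-1],[0,0,0,0,0,-14,-1],[0,0,0,0,0,-21,-1],[0,0,0,0,0,-28,-1],[0,0,0,0,0,-35,-1]])

```text
clock: 4.35
position: [487.3, -76.4, 173.8]
eef_rot: [0.973, 0.232, 0.0, 0.0]
wrist_force: [0.2, 2.0, 3.7]
width: 0.001
gripper_force: 1.6
```

Emit:
servo_tool(motion=[[0,0,0,0,0,-10,-1],[0,0,0,0,0,-30,-1],[0,0,0,0,0,-60,-1],[0,0,0,0,0,-90,-1],[0,0,0,0,0,-90,-1]])

```text
clock: 4.85
position: [488.5, -77.1, 267.5]
eef_rot: [0.973, 0.232, 0.003, 0.002]
wrist_force: [0.9, 0.3, -0.6]
width: -0.004
gripper_force: 0.0
```

```bash
python3 - <<'E'
from workcell import arm
import cv2
s=arm.sense();print(s["clock"],s["position"],s["wrist_force"])
p,d=arm.snapshot("scene"); cv2.imwrite("pics/scene3.png",cv2.resize(p[150:350,160:400,::-1],None,fx=2.5,fy=2.5))
for q in("lever_right_pad","thick_dowel","thin_dowel"):
    print(q,[(r["centre"],r["conf"]) for r in arm.mark_of("scene",q)[:3]])
E
```

```text
4.85 [488.51398951 -77.145413   267.51767445] [ 0.90453649  0.31244242 -0.58639735]
lever_right_pad [([491.8, -73.3, 153.6], 0.56)]
thick_dowel [([722.7, -358.8, 13.8], 0.95), ([838.8, -189.5, 28.7], 0.76), ([400.0, -54.1, 17.6], 0.51)]
thin_dowel [([723.3, -27.6, 69.6], 0.62)]
```

View pics/scene3.png

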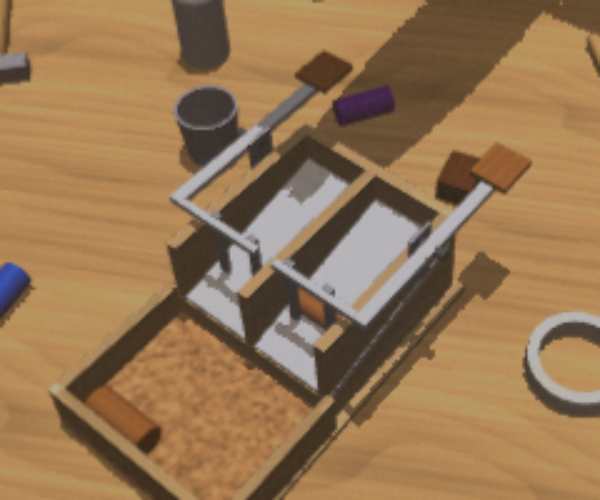

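The dowel rests against the tray's far wall at (123,418), feeder x ≈ 219 mm. Both gates are shut, and the thin dowel is still behind its gate at (312,305).

Emit:
servo_tool(motion=[[0,0,0,0,0,0,-1],[0,0,0,0,0,0,-1],[0,0,0,0,0,0,-1],[0,0,0,0,0,0,-1],[0,0,0,0,0,0,-1]])

```text
clock: 5.55
position: [486.9, -76.3, 262.9]
eef_rot: [0.973, 0.232, -0.0, 0.0]
wrist_force: [0.2, -0.3, -0.2]
width: -0.004
gripper_force: 0.0
```

```bash
python3 -c "
from workcell import arm
print(arm.hand_in())"
```

```text
the job is handed in; nothing more can be done
None
```

I pressed the right lever and the thick dowel rolled out into the tray; both gates are shut, the thin dowel is still in its lane, and the job is handed in (no verdict was shown).

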